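# Seat the keyed lid of a rock tumbler barrel

### The arm

A 7-joint arm with a two-finger parallel gripper is mounted at the origin on the work surface. World frame = base frame: x ahead of the robot, y to its left, z up, the work surface at z = 0. Lengths are in m, angles in rad, forces in N, time in s.
With the tool pointing down it reaches from about 0.4 to 0.925 m from the base axis. Payload 4.1 kg.
Tool frame: the origin (TCP) lies midway between the tips of the shut fingers; the grasp point (between the pads) lies 19 mm behind it (grip_depth is the distance from the TCP to the grasp point, in m); z points along the fingers, y is the line along which they close (so a half turn about z gives the same grasp; the last joint's range is limited). The gripper opens to 85 mm and grips with 20 to 120 N. Pads are 22 mm wide; open, the fingers measure 114 mm over their backs; the gripper's body (76 mm by 85 mm) begins 54 mm behind the grasp point. The pads swing forward as they close: fully open they stand 13 mm farther back than shut.
Start: joints at [1.178, 0.398, 0.045, 1.537, -0.019, 1.207, -0.051], TCP at [0.188, -0.622, 0.196] pointing down, gripper open.
Joint ranges: [-2.82, 2.82], [-0.49, 2.23], [-1.37, 1.46], [0, 2.46], [-1.36, 4.5], [0.23, 2], [-2.94, 2.94]. Speed limits (rad/s): [2.57, 2.57, 3.14, 3.14, 3.14, 3.14, 3.14].

### API

Orientations are given as a unit quaternion [x, y, z, w].
In Python, from rig import * gives the robot as it stands. The module is installed in compiled form; this text tells all that it offers.
- The arm moves only by the shell command python3 -m handwheel 'ROWS' [FORCE]. ROWS is a JSON object of lists of equal length, an entry for each row: "offset": the shift along the tool's x, y, z in mm, a list of three; "delta_rot": the turn, a rotation vector about the tool's x, y, z in degrees, a list of three; "grip": the opening, from 0 (shut) to 1 (fully open). A call has 1 to 5 rows; each row is the pose to reach, as a shift and turn from the pose commanded when the call began, along the tool's axes at that moment; what a row does not reach only later rows make up. A row lasts 1/10 s, in which the tool goes at most 50 mm and 8.59 degrees, less where a joint would pass 70% of its speed; a pose out of reach is approached as far as the arm can. A call with a gripper value outside its range is refused whole. The fingers move at their own pace and stop on an object; FORCE is the grip in N (left out, the last holds). Time passes only in rows, so rows that repeat a pose let the fingers close. It gives the time, the measured TCP pose, the force, the opening and the grip force at its end, in the units of the state.
- get_state(): the state, without advancing time (a new reading comes with each control period).
- camera(name): name is "side" or "top" or "wrist"; returns the picture (400x640x3 uint8, red, green, blue); there is no depth.
- camera_params(name): a dict with "fovy" (degrees; the focal length in pixels is half the picture's height over the tangent of half this angle, whatever the lens; pixels are square), "cx", "cy" (the principal point, pixels), "world_from_camera" (4x4, takes a point from camera to world coordinates); the wrist camera has in their place "T_tool_cam" (4x4, takes a point from camera to tool coordinates, whose origin is the TCP and whose axes are the flange's). Camera axes: x right, y down, z forward; pixel columns grow to the right and rows downward; lengths in m; the calibration is good to about 2 mm. A picture is of the moment at which its call begins: read the wrist's pose just before it. camera_params takes no time and is no camera call.
- close_job(): hands the job in; it is judged then, once.
Trained networks look in the newest picture that a camera, given by its name, has taken for a name from the list of things; names that differ only in an ending like _2 or _b are one class to them, and where a whole thing is asked for, a point or a joint stands for the part that bears it (a point fixed in the world has none). Each returns a list of dicts, best first, with "conf" (0 to 1); they miss things now and then, are a little off and sometimes report something else, mostly with a low value. They report only what shows in the picture. A call takes as long as a camera call. They do not tell look-alikes from the thing itself.
- find_in(camera, target): "xy" ([column, row] in pixels, amid what is visible of it).
The state is a dict: "time_s": time; "qpos": joint angles; "qd": joint speeds; "tau": joint torques, N m; "tcp_pos": TCP position; "eef_rot": TCP orientation; "ft_force": force on the tool from outside, world axes, zero at the start; "moment": the same for the moment, N m; "width": finger opening in m; "grip_force": force on a finger pad.
Only numpy, scipy, OpenCV 4.12 (cv2) and the standard library are available. Lean on these libraries where they do the work, as an engineer would, in place of code of your own. Each camera call takes 0.05 s, during which the arm holds its last target. There are 200 camera calls.

### The job

The orange lid of the rock tumbler barrel is on askew: the key under it rides on the seat instead of sitting in its slot. Turn the lid on its barrel, without lifting it off, until the key drops in and the lid sits flat and fully home (its grip bar then points at the two white marks on the barrel's rim), and let go. Leave the green lid and the rose quartz ball undisturbed.

Things in the scene. Friction and masses are not known exactly. Their poses are not given: they have to be found in the camera images.
- orange_lid: Loose 0.15 kg lid: orange disc 92 mm wide, 8 thick; black grip bar on top, 64 long, 14 wide, 28 high, white stripe along it; key 56 x 14 mm, 10 deep, under the disc, parallel to the bar. Origin: centre of the disc's underside; x along bar and key, z up. Starts 37-90 deg out of line either way, 10 mm proud: origin 94 mm above the barrel's. Half turns are alike. In line it drops by its weight.
- orange_barrel: Black rubber barrel, 110 mm wide, 84 high, fixed to the table. A central slot 28 mm wide, 72 long, 16 deep in its flat top is hidden by the lid; white marks on rim and side show its two ends. Origin: centre of the underside; x along the slot through the marks, z up. The key enters if centred within 4 mm and turned within 5 deg (10 deg if centred within 2 mm). Home: lid origin 84 mm above this.
- green_lid: The same lid in green, already home on a second barrel like the first, origin 84 mm above the table. To be left alone.
- quartz_center (a point): Centre of a pink rose quartz ball 60 mm in diameter, resting loose on a low white ceramic ring, 44 mm above the table. To be left alone.
Not all that is in view belongs to the job. There is more than one size of the orange_lid; the one meant has the size given above.

How it is judged:
By the outcome, as a careful person would: the job done as asked, in the order asked, and still so for the second after the job is handed in, with the robot touching nothing.
It also fails if it takes over 30 s, if anything falls off the work surface, if the arm or the gripper's body presses on something with over 40 N, if the wrist force passes 120 N, or if a joint passes its speed limit or range.

## Working session

There is one attempt and no reset: what is moved stays moved. The work goes in short steps, Python scripts to look and compute and a shell command to move; the robot and the scene stay as the last step left them, time stands still between calls to the robot, and variables do not carry over. Pictures are saved under pics/ and viewed, at most 10 in all, crops included, and the job is handed in when it is done.

```bash
mkdir -p pics
python3 - <<'E'
from rig import *
import cv2,numpy as np
s=get_state();print(s['time_s'],s['tcp_pos'],s['eef_rot'],s['width'])
for n in ['top','side']:
    im=camera(n);cv2.imwrite(f'pics/{n}0.png',im[:,:,::-1])
    p=camera_params(n);print(n,p['fovy'],p['cx'],p['cy'],np.round(p['world_from_camera'],4).tolist())
    for t in ['orange_lid','orange_barrel','green_lid','quartz_center']:
        print(t,[(np.round(d['xy']).tolist(),round(d['conf'],2)) for d in find_in(n,t)])
print(camera_params('wrist'))
E
```

```text
0.0 [ 0.18805968 -0.62146256  0.19474477] [ 9.89224304e-01  1.46404542e-01 -2.03278422e-04 -9.72142412e-04] 0.08523534488314621
top 45.51511026846272 326.3577620183411 197.5255720181174 [[-0.0295, -0.9907, 0.1325, 0.4379], [-0.9995, 0.0301, 0.0026, -0.0204], [-0.0066, -0.1324, -0.9912, 1.1102], [0.0, 0.0, 0.0, 1.0]]
orange_lid [([351.0, 284.0], 0.73), ([393.0, 190.0], 0.61), ([424.0, 273.0], 0.61), ([377.0, 205.0], 0.24)]
orange_barrel []
green_lid [([245.0, 250.0], 0.81)]
quartz_center [([284.0, 118.0], 0.8)]
side 52.46592739027897 314.52836116804644 195.76729691300332 [[-0.9193, -0.2922, 0.2638, 0.3436], [-0.3937, 0.6801, -0.6184, 0.5685], [0.0012, -0.6724, -0.7402, 0.7631], [0.0, 0.0, 0.0, 1.0]]
orange_lid [([341.0, 148.0], 0.96), ([402.0, 218.0], 0.73), ([414.0, 172.0], 0.64)]
orange_barrel [([339.0, 179.0], 0.91), ([339.0, 268.0], 0.53)]
green_lid [([339.0, 264.0], 0.75)]
quartz_center [([230.0, 204.0], 0.96)]
{'fovy': 69.9266808468196, 'cx': 319.65210525740736, 'cy': 207.2451533388178, 'T_tool_cam': array([[ 4.83316937e-04, -9.50481176e-01, -3.10781758e-01,
         7.78333925e-02],
       [ 9.99999681e-01,  2.61699157e-04,  7.54795461e-04,
        -2.62583585e-04],
       [-6.36087553e-04, -3.10782024e-01,  9.50480999e-01,
        -1.77700714e-01],
       [ 0.00000000e+00,  0.00000000e+00,  0.00000000e+00,
         1.00000000e+00]])}
```

View pics/top0.png

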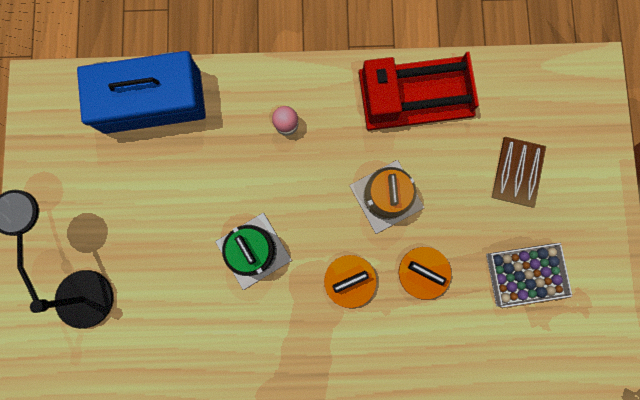

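View pics/side0.png

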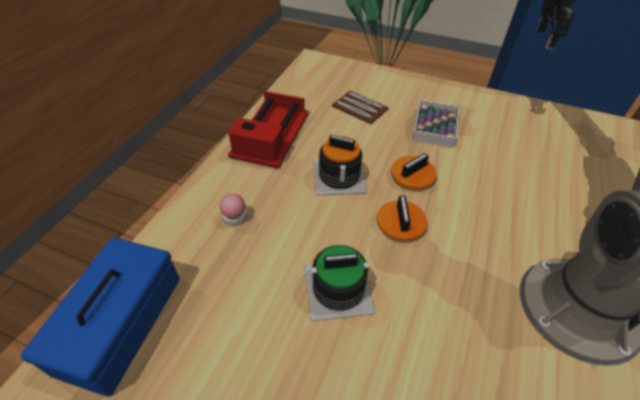

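The orange candidates in the top view are (393,190), which sits on a black barrel with marks, and (351,284) and (424,273), which lie flat on the table. The one on the barrel fits. I'll confirm it with an enlarged crop and measured disc sizes.

```bash
cat > h.py <<'E'
import numpy as np,cv2
from rig import *
def cam(n,T=None):
    p=camera_params(n); f=200/np.tan(np.radians(p['fovy'])/2)
    W=p['world_from_camera'] if n!='wrist' else T@p['T_tool_cam']
    return f,p['cx'],p['cy'],np.array(W)
def topl(c,uv,z):
    f,cx,cy,W=c; uv=np.atleast_2d(uv).astype(float)
    d=np.c_[(uv[:,0]-cx)/f,(uv[:,1]-cy)/f,np.ones(len(uv))]@W[:3,:3].T
    o=W[:3,3]; return o+d*((z-o[2])/d[:,2])[:,None]
def proj(c,P):
    f,cx,cy,W=c; q=(np.atleast_2d(P)-W[:3,3])@W[:3,:3]
    return np.c_[f*q[:,0]/q[:,2]+cx,f*q[:,1]/q[:,2]+cy]
def orange(im):
    h=cv2.cvtColor(im,cv2.COLOR_RGB2HSV)
    return cv2.inRange(h,(8,190,120),(20,255,255))
E
python3 - <<'E'
from h import *
im=cv2.imread('pics/top0.png')[:,:,::-1].copy(); c=cam('top')
m=orange(im)
for cn in cv2.findContours(m,cv2.RETR_EXTERNAL,cv2.CHAIN_APPROX_NONE)[0]:
    if cv2.contourArea(cn)<300: continue
    uv=cv2.convexHull(cn)[:,0]
    for z in (.102,.008):
        P=topl(c,uv,z)[:,:2]; (x,y),r=cv2.minEnclosingCircle((P*1000).astype(np.float32)); e=cv2.fitEllipse((P*1000).astype(np.float32))
        print(uv.mean(0).round(),z,round(x),round(y),'d',round(2*r),np.round(e[0]),np.round(e[1]))
cv2.imwrite('pics/crop1.png',cv2.resize(im[150:320,320:460,::-1],None,fx=3.5,fy=3.5,interpolation=cv2.INTER_CUBIC))
E
```

```text
[351. 282.] 0.102 396 -62 d 109 [396. -62.] [108. 108.]
[351. 282.] 0.008 392 -65 d 119 [392. -65.] [118. 118.]
[424. 272.] 0.102 408 -218 d 109 [ 409. -218.] [108. 109.]
[424. 272.] 0.008 406 -236 d 120 [ 406. -236.] [118. 119.]
[393. 191.] 0.102 584 -158 d 92 [ 584. -158.] [90. 91.]
[393. 191.] 0.008 598 -171 d 100 [ 597. -171.] [ 99. 100.]
```

View pics/crop1.png

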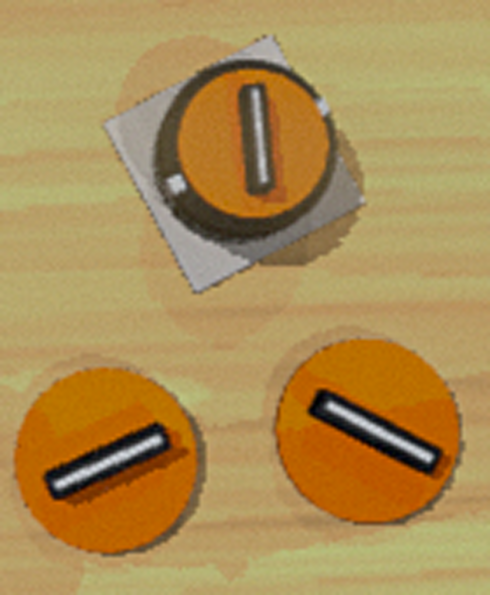

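The crop shows the orange lid at top pixel (393,190), on the barrel with white marks at about (412,181) and (371,203). It is 92 mm wide, and the other two are 118 mm decoys. Now the angles.

Run:
```python
from h import *
from scipy.spatial.transform import Rotation as R
c=cam('top')
M=topl(c,[[412,180.6],[370.6,202.6]],.084)[:,:2]; B=topl(c,[[392,175.1],[394.6,204.3]],.130)[:,:2]
a=lambda P:np.degrees(np.arctan2(*(P[0]-P[1])[::-1]))
print('slot',a(M),M.mean(0),'bar',a(B),B.mean(0))
s=get_state();r=R.from_quat(s['eef_rot']);print(r.as_matrix().round(3).tolist())
d=np.array([.584,-.158,.25])-s['tcp_pos'];print('tool offset mm',1000*r.inv().apply(d))
```

```text
slot -63.70599461300798 [ 0.58383053 -0.15928211] bar 2.279578770238618 [ 0.58121041 -0.15726602]
[[0.957, 0.29, -0.0], [0.29, -0.957, -0.0], [-0.0, 0.0, -1.0]]
tool offset mm [ 513.21558187 -329.60657699  -54.2135469 ]
```

```bash
python3 -m handwheel '{"offset":[[41,-26,-5],[82,-53,-10],[123,-79,-15],[164,-105,-20],[205,-132,-24]],"delta_rot":[[0,0,0],[0,0,0],[0,0,0],[0,0,0],[0,0,0]],"grip":[1,1,1,1,1]}' 20; python3 -m handwheel '{"offset":[[41,-26,0],[82,-53,0],[123,-79,0],[164,-105,0],[205,-132,0]],"delta_rot":[[0,0,0],[0,0,0],[0,0,0],[0,0,0],[0,0,0]],"grip":[1,1,1,1,1]}'; python3 -m handwheel '{"offset":[[41,-26,0],[82,-53,0],[103,-66,0],[103,-66,0],[103,-66,0]],"delta_rot":[[0,0,0],[0,0,7],[0,0,14.6],[0,0,14.6],[0,0,14.6]],"grip":[1,1,1,1,1]}'
cat > look.py <<'E'
from h import *
from scipy.spatial.transform import Rotation as R
import sys
s=get_state();im=camera('wrist');cv2.imwrite(f'pics/{sys.argv[1]}.png',im[:,:,::-1])
r=R.from_quat(s['eef_rot']);np.save('T.npy',np.r_[np.c_[r.as_matrix(),s['tcp_pos']],[[0,0,0,1]]])
x=r.as_matrix()[:,0];print(s['time_s'],'q',s['qpos'].round(2) if hasattr(s['qpos'],'round') else s['qpos'],'tcp',np.round(s['tcp_pos'],4),'yaw',np.degrees(np.arctan2(x[1],x[0])),'zax',r.as_matrix()[:,2].round(3),s['width'])
E
python3 look.py w1
```

```text
time_s: 1.0
tcp_pos: [0.3474, -0.4351, 0.2204]
eef_rot: [0.989, 0.146, 0.0, 0.001]
ft_force: [0.9, -0.1, -0.1]
width: 0.0853
grip_force: 0.0
time_s: 1.5
tcp_pos: [0.5053, -0.2494, 0.2202]
eef_rot: [0.989, 0.146, 0.0, 0.0]
ft_force: [1.0, -0.7, -1.2]
width: 0.0855
grip_force: 0.0
time_s: 2.0
tcp_pos: [0.5835, -0.1578, 0.2196]
eef_rot: [1.0, 0.021, -0.0, 0.0]
ft_force: [-0.4, -1.9, 0.2]
width: 0.0853
grip_force: 0.0
2.0 q [ 0.38  0.31 -0.24  1.61  0.08  1.23 -1.4 ] tcp [ 0.5835 -0.1578  0.2196] yaw 2.3586104976228905 zax [-0.001 -0.001 -1.   ] 0.08534346349105164
```

View pics/w1.png

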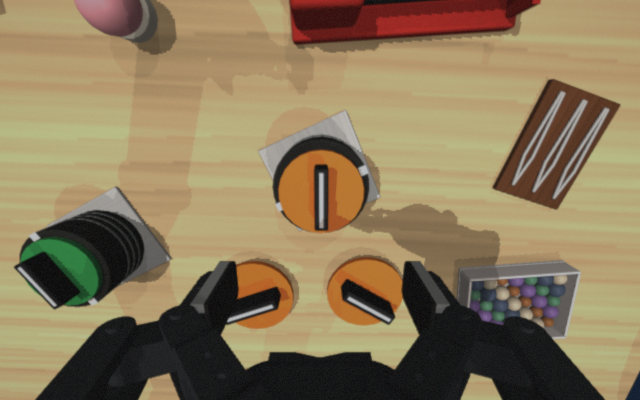

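Run:
```python
from h import *
T=np.load('T.npy');c=cam('wrist',T);im=cv2.imread('pics/w1.png')[:,:,::-1].copy()
m=orange(im);m[:120]=0;m[245:]=0
cn=max(cv2.findContours(m,cv2.RETR_EXTERNAL,cv2.CHAIN_APPROX_NONE)[0],key=cv2.contourArea)
P=topl(c,cv2.convexHull(cn)[:,0],.102)[:,:2]*1000
print('disc',cv2.fitEllipse(P.astype(np.float32)))
def rect(lo,hi,box,z):
    x0,x1,y0,y1=box;k=np.zeros(m.shape,np.uint8);k[y0:y1,x0:x1]=cv2.inRange(cv2.cvtColor(im,cv2.COLOR_RGB2HSV),lo,hi)[y0:y1,x0:x1]
    q=max(cv2.findContours(k,cv2.RETR_EXTERNAL,cv2.CHAIN_APPROX_NONE)[0],key=cv2.contourArea)[:,0]
    Q=topl(c,q,z)[:,:2]*1000;return Q,q
Q,q=rect((0,0,150),(180,70,255),(308,336,160,235),.130)
print('stripe',q.mean(0),cv2.minAreaRect(Q.astype(np.float32)),np.degrees(np.arctan2(*cv2.fitLine(Q.astype(np.float32),2,0,.01,.01)[:2,0][::-1])))
cv2.imwrite('pics/crop2.png',cv2.resize(im[120:250,250:400,::-1],None,fx=4,fy=4,interpolation=cv2.INTER_CUBIC))
```

```text
disc ((573.5428466796875, -175.99923706054688), (34.21625900268555, 71.92879486083984), 98.276123046875)
stripe [320.69724771 199.75229358] ((581.1321411132812, -159.24278259277344), (53.93471908569336, 2.9526429176330566), 2.532775402069092) 3.160615
```

View pics/crop2.png

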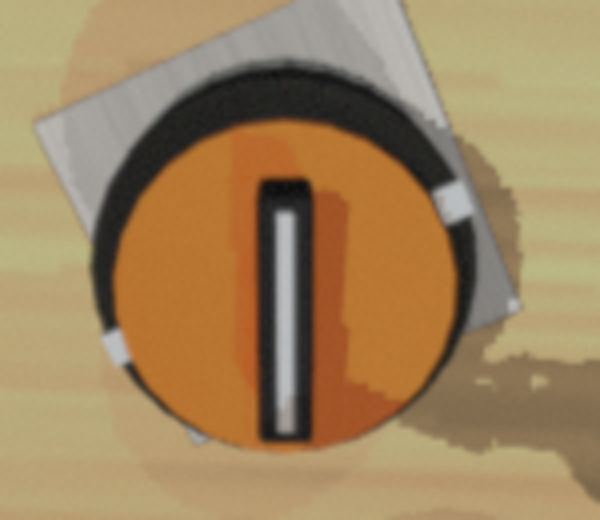

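Run:
```python
from h import *
T=np.load('T.npy');c=cam('wrist',T);im=cv2.imread('pics/w1.png')[:,:,::-1].copy()
h=cv2.cvtColor(im,cv2.COLOR_RGB2HSV)
m=cv2.inRange(h,(7,170,90),(19,255,255));k=np.zeros_like(m);k[140:240,265:375]=m[140:240,265:375]
k=cv2.morphologyEx(k,cv2.MORPH_OPEN,np.ones((3,3)))
cn=max(cv2.findContours(k,cv2.RETR_EXTERNAL,cv2.CHAIN_APPROX_NONE)[0],key=cv2.contourArea)
print(cv2.boundingRect(cn))
print('disc',cv2.fitEllipse((topl(c,cv2.convexHull(cn)[:,0],.102)[:,:2]*1000).astype(np.float32)))
px=lambda L:np.array(L)/4+[250-.375,120-.375]
D=topl(c,px([[114,290],[457,285],[285,118],[285,450]]),.102)*1000
print('manual disc',D.round(1).tolist())
M=topl(c,px([[452,203],[116,347]]),.084)*1000
print('marks',M.round(1).tolist(),M.mean(0),np.degrees(np.arctan2(*(M[0]-M[1])[:2][::-1])))
# barrel rim: dark hull
from scipy.optimize import least_squares
# barrel centre and slot angle from rim edge points
E=topl(c,px([[92,260],[125,170],[180,102],[285,60],[370,85],[430,140]]),.084)[:,:2]*1000
f=least_squares(lambda v:np.hypot(*(E-v).T)-55,E.mean(0));print('rim',f.x,f.fun.round(1))
```

```text
(278, 150, 86, 81)
disc ((581.2896728515625, -159.7380828857422), (90.77899169921875, 91.5145034790039), 167.5130615234375)
manual disc [[580.0, -114.1, 102.0], [585.1, -205.5, 102.0], [627.1, -157.8, 102.0], [535.6, -161.7, 102.0]]
marks [[603.8, -205.1, 84.0], [558.0, -112.2, 84.0]] [ 580.89674243 -158.66504447   84.        ] -63.80524887449164
rim [ 582.92935511 -160.80493826] [ 0.3 -2.1 -0.1  2.4  0.3 -2.2]
```

```bash
python3 -m handwheel '{"offset":[[-1,1,35],[-1,1,70],[-1,1,100],[-1,1,112],[-1,1,112]],"delta_rot":[[0,0,-0.5],[0,0,-0.5],[0,0,-0.5],[0,0,-0.5],[0,0,-0.5]],"grip":[1,1,1,1,1]}'; python3 -m handwheel '{"offset":[[0,0,0],[0,0,0],[0,0,0],[0,0,0],[0,0,0]],"delta_rot":[[0,0,0],[0,0,0],[0,0,0],[0,0,0],[0,0,0]],"grip":[0.1,0.1,0.1,0.1,0.1]}' 20;  python3 -m handwheel '{"offset":[[0,0,0],[0,0,0],[0,0,0]],"delta_rot":[[0,0,0],[0,0,0],[0,0,0]],"grip":[0.1,0.1,0.1]}'; python3 look.py w2
```

```text
time_s: 2.55
tcp_pos: [0.5807, -0.1602, 0.1063]
eef_rot: [1.0, 0.023, -0.002, -0.0]
ft_force: [-0.3, -0.1, 0.6]
width: 0.0853
grip_force: 0.0
time_s: 3.05
tcp_pos: [0.5831, -0.1588, 0.1084]
eef_rot: [1.0, 0.024, 0.0, 0.0]
ft_force: [-0.5, -0.6, 0.5]
width: 0.0121
grip_force: 0.0
time_s: 3.35
tcp_pos: [0.5827, -0.1588, 0.1077]
eef_rot: [1.0, 0.024, -0.0, 0.0]
ft_force: [-0.3, 0.0, -0.1]
width: 0.0086
grip_force: 0.0
3.35 q [ 0.38  0.4  -0.24  1.74  0.11  1.01 -1.42] tcp [ 0.5827 -0.1588  0.1077] yaw 2.739931624522494 zax [-0. -0. -1.] 0.008639865766382267
```

View pics/w2.png

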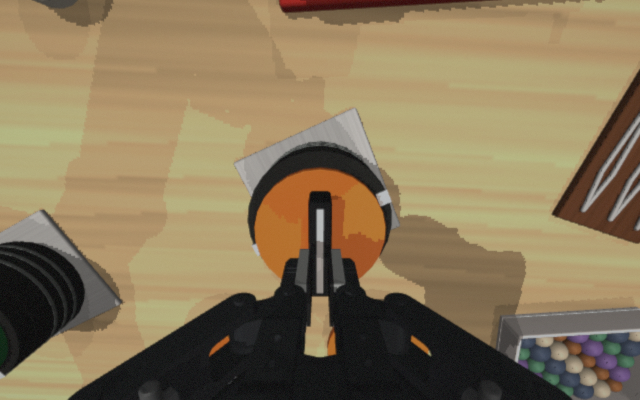

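Run:
```python
from h import *
T=np.load('T.npy');c=cam('wrist',T)
print(proj(c,[[.550,-.159,.13],[.614,-.159,.13],[.5827,-.1588,.1077],[.5827,-.1588,.1267]]).round())
s=get_state();print(s['grip_force'],s['width'])
im=camera('side');w=im[90:210,270:410,::-1];cv2.imwrite('pics/s2.png',cv2.resize(w,None,fx=5,fy=5,interpolation=cv2.INTER_CUBIC))
im=cv2.imread('pics/w2.png')
```

```text
[[317. 296.]
 [322. 200.]
 [319. 235.]
 [319. 248.]]
0.0 0.00860189144492502
```

View pics/s2.png

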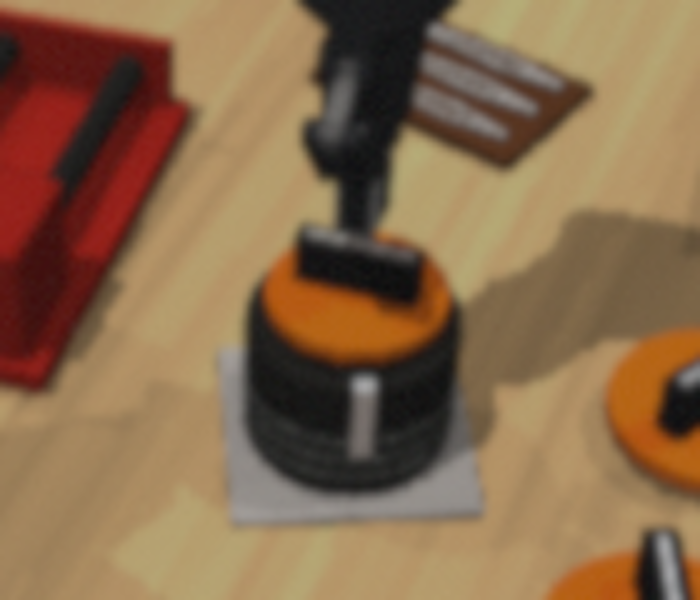

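Run:
```python
import cv2
im=cv2.imread('pics/w2.png');cv2.imwrite('pics/w2c.png',cv2.resize(im[170:330,240:400],None,fx=3.7,fy=3.7,interpolation=cv2.INTER_CUBIC))
```

```text
(no output)
```

View pics/w2c.png

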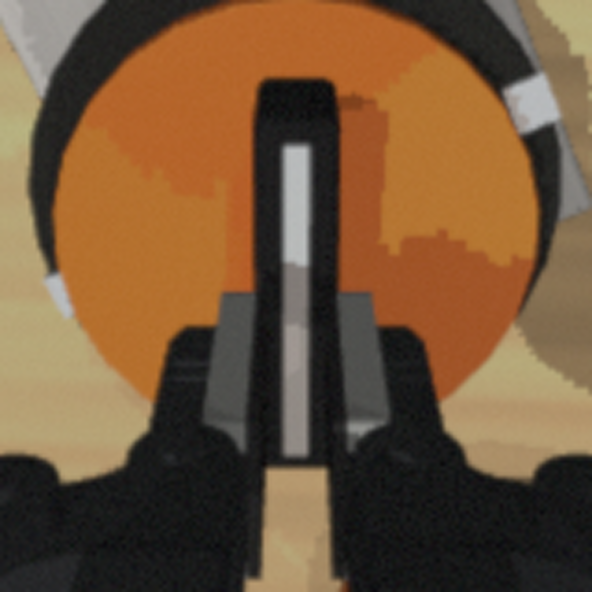

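Run:
```python
from h import *
c=cam('side');f=lambda P:(proj(c,P)-[270,90])*5
x,y=.5827,-.1588
for z in (.108,.13,.15,.17): print(z,f([[x,y,z],[x,y+.007,z],[x,y+.015,z]]).round().tolist())
print('bar',f([[.614,y+.007,.13],[.55,y+.007,.13],[.614,y+.007,.102],[.55,y+.007,.102],[.614,y,.12]]).round().tolist())
T=np.load('T.npy');w=cam('wrist',T)
g=lambda P:((proj(w,P)-[240,170])*3.7).round().tolist()
for z in (.108,.12,.13,.14,.15): print(z,g([[x+.011,y+.007,z],[x+.011,y-.007,z],[x+.011,y+.0043,z],[x-.011,y+.0043,z]]))
```

```text
0.108 [[356.0, 277.0], [351.0, 285.0], [345.0, 295.0]]
0.13 [[358.0, 242.0], [353.0, 250.0], [347.0, 260.0]]
0.15 [[361.0, 209.0], [355.0, 218.0], [349.0, 228.0]]
0.17 [[363.0, 175.0], [358.0, 184.0], [351.0, 194.0]]
bar [[293.0, 234.0], [417.0, 268.0], [291.0, 278.0], [413.0, 312.0], [298.0, 241.0]]
0.108 [[257.0, 183.0], [335.0, 187.0], [272.0, 184.0], [267.0, 295.0]]
0.12 [[255.0, 208.0], [338.0, 212.0], [271.0, 209.0], [265.0, 326.0]]
0.13 [[252.0, 232.0], [340.0, 236.0], [269.0, 232.0], [264.0, 355.0]]
0.14 [[250.0, 258.0], [343.0, 262.0], [268.0, 259.0], [262.0, 387.0]]
0.15 [[247.0, 288.0], [346.0, 292.0], [266.0, 288.0], [260.0, 423.0]]
```

Both views put the fingertips at about z = 0.15, so they are roughly 40 mm above the reported TCP and they closed above the bar. I'll open, lower in steps while watching the force, and close again.

```bash
python3 -m handwheel '{"offset":[[0,0,0],[0,0,0],[0,0,0],[0,0,0],[0,0,0]],"delta_rot":[[0,0,0],[0,0,0],[0,0,0],[0,0,0],[0,0,0]],"grip":[0.7,0.7,0.7,0.7,0.7]}' 20; python3 -m handwheel '{"offset":[[0,0,5],[0,0,10],[0,0,15],[0,0,20],[0,0,20]],"delta_rot":[[0,0,0],[0,0,0],[0,0,0],[0,0,0],[0,0,0]],"grip":[0.7,0.7,0.7,0.7,0.7]}'; python3 -m handwheel '{"offset":[[0,0,4],[0,0,8],[0,0,12],[0,0,15],[0,0,15]],"delta_rot":[[0,0,0],[0,0,0],[0,0,0],[0,0,0],[0,0,0]],"grip":[0.7,0.7,0.7,0.7,0.7]}'; python3 -m handwheel '{"offset":[[0,0,0],[0,0,0],[0,0,0],[0,0,0],[0,0,0]],"delta_rot":[[0,0,0],[0,0,0],[0,0,0],[0,0,0],[0,0,0]],"grip":[0.1,0.1,0.1,0.1,0.1]}'; python3 look.py w3
```

```text
time_s: 3.95
tcp_pos: [0.5827, -0.1588, 0.1078]
eef_rot: [1.0, 0.024, 0.0, 0.0]
ft_force: [-0.7, 0.4, -0.4]
width: 0.0601
grip_force: 0.0
time_s: 4.45
tcp_pos: [0.5819, -0.1586, 0.0866]
eef_rot: [1.0, 0.024, -0.001, -0.0]
ft_force: [-0.2, -0.2, -0.6]
width: 0.0594
grip_force: 0.0
time_s: 4.95
tcp_pos: [0.5823, -0.1587, 0.0722]
eef_rot: [1.0, 0.024, -0.001, -0.0]
ft_force: [-0.2, -0.0, -0.2]
width: 0.0598
grip_force: 0.0
time_s: 5.45
tcp_pos: [0.583, -0.1587, 0.0731]
eef_rot: [1.0, 0.024, 0.0, 0.0]
ft_force: [-0.4, 0.6, 1.1]
width: 0.0131
grip_force: 24.1
5.45 q [ 0.38  0.44 -0.23  1.77  0.12  0.94 -1.43] tcp [ 0.583  -0.1587  0.0731] yaw 2.742430774560903 zax [ 0.001 -0.    -1.   ] 0.013062599391737524
```

```bash
python3 -m handwheel '{"offset":[[0,0,0],[0,0,0],[0,0,0],[0,0,0],[0,0,0]],"delta_rot":[[0,0,7],[0,0,14],[0,0,21],[0,0,28],[0,0,35]],"grip":[0.1,0.1,0.1,0.1,0.1]}'; python3 -m handwheel '{"offset":[[0,0,0],[0,0,0],[0,0,0],[0,0,0],[0,0,0]],"delta_rot":[[0,0,7],[0,0,14],[0,0,21],[0,0,27],[0,0,31.5]],"grip":[0.1,0.1,0.1,0.1,0.1]}';python3 -m handwheel '{"offset":[[0,0,0],[0,0,0]],"delta_rot":[[0,0,0],[0,0,0]],"grip":[0.1,0.1]}'; python3 look.py w4
```

```text
time_s: 6.0
tcp_pos: [0.5829, -0.1591, 0.0731]
eef_rot: [0.96, -0.28, 0.0, 0.0]
ft_force: [-0.6, -1.3, 0.5]
width: 0.0135
grip_force: 24.1
time_s: 6.5
tcp_pos: [0.5821, -0.1587, 0.0722]
eef_rot: [0.848, -0.53, -0.001, 0.0]
ft_force: [0.1, 1.0, -1.9]
width: 0.0135
grip_force: 23.7
time_s: 6.7
tcp_pos: [0.5824, -0.1587, 0.0725]
eef_rot: [0.85, -0.527, -0.0, 0.0]
ft_force: [-1.4, 0.2, -1.2]
width: 0.0137
grip_force: 23.7
6.7 q [ 0.18  0.43  0.01  1.78 -0.01  0.93 -2.48] tcp [ 0.5824 -0.1587  0.0725] yaw -63.655903293667755 zax [-0.001 -0.    -1.   ] 0.013695215214065398
```

Aligned at -63.7°. I'll release, back off upward and look.

```bash
python3 -m handwheel '{"offset":[[0,0,0],[0,0,0],[0,0,0],[0,0,0],[0,0,0]],"delta_rot":[[0,0,0],[0,0,0],[0,0,0],[0,0,0],[0,0,0]],"grip":[0.7,0.7,0.7,0.7,0.7]}'; python3 -m handwheel '{"offset":[[0,0,-20],[0,0,-55],[0,0,-100],[0,0,-147],[0,0,-147]],"delta_rot":[[0,0,0],[0,0,0],[0,0,0],[0,0,0],[0,0,0]],"grip":[0.7,0.7,0.7,0.7,0.7]}'; python3 look.py w5
python3 - <<'E'
from h import *
w=camera('side')[90:210,270:410,::-1];a=cv2.resize(w,(560,480),interpolation=cv2.INTER_CUBIC)
cv2.imwrite('pics/s5.png',a)
b=cv2.imread('pics/w5.png');b=cv2.resize(b[110:290,240:400],None,fx=2.5,fy=480/180,interpolation=cv2.INTER_CUBIC)[:, :240*10]
o=cv2.hconcat([a,b]);o=cv2.resize(o,(790,int(480*790/o.shape[1])));cv2.imwrite('pics/both5.png',o)
E
```

```text
time_s: 7.25
tcp_pos: [0.5828, -0.1588, 0.0729]
eef_rot: [0.849, -0.528, 0.0, -0.0]
ft_force: [1.3, 0.2, 0.1]
width: 0.0597
grip_force: 0.0
time_s: 7.75
tcp_pos: [0.5875, -0.1599, 0.2278]
eef_rot: [0.849, -0.528, 0.007, -0.002]
ft_force: [0.3, -0.1, 0.5]
width: 0.0596
grip_force: 0.0
7.75 q [ 0.18  0.29  0.02  1.61 -0.01  1.22 -2.48] tcp [ 0.5875 -0.1599  0.2278] yaw -63.7757036980417 zax [ 0.014 -0.003 -1.   ] 0.05956354989999589
```

View pics/both5.png

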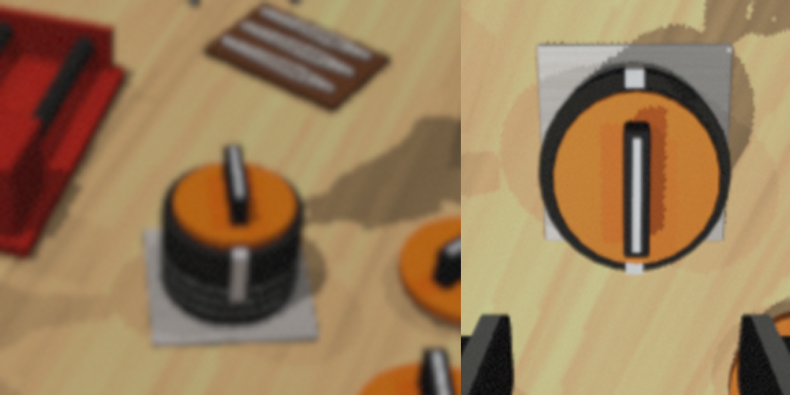

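The bar points at both marks. Now I'll measure the drop, which should be about 3.4 px in the side view.

Run:
```python
from h import *
c=cam('side');ct=cam('top')
def ell(im,lo,hi,box):
    m=cv2.inRange(cv2.cvtColor(im,cv2.COLOR_RGB2HSV),lo,hi);k=np.zeros_like(m);x0,x1,y0,y1=box;k[y0:y1,x0:x1]=m[y0:y1,x0:x1]
    return cv2.convexHull(max(cv2.findContours(k,cv2.RETR_EXTERNAL,cv2.CHAIN_APPROX_NONE)[0],key=cv2.contourArea))[:,0]
O=((7,170,80),(20,255,255));B=(312,368,130,180)
s0=cv2.imread('pics/side0.png')[:,:,::-1].copy();s1=camera('side')
for n,im in (('before',s0),('now',s1)):
    h=ell(im,*O,B);print(n,np.array(cv2.fitEllipse(h)[0]),cv2.boundingRect(h))
    for z in(.102,.092):print(z,np.round(cv2.fitEllipse((topl(c,h,z)[:,:2]*1000).astype(np.float32))[:2],1).tolist())
t0=cv2.imread('pics/top0.png')[:,:,::-1].copy();t1=camera('top')
for n in('side','top'):
  for t in('green_lid','quartz_center'):
    d=find_in(n,t);print(n,t,d[0] if d else None)
print(get_state()['time_s'])
# difference around green lid and quartz
for n,a,b,bs in(('side',s0,s1,((205,255,190,225),(305,375,240,310))),('top',t0,t1,((265,305,100,140),(215,285,215,285)))):
    for x0,x1,y0,y1 in bs: print(n,np.abs(a[y0:y1,x0:x1].astype(int)-b[y0:y1,x0:x1]).mean().round(1))
```

```text
before [340.70471191 149.6229248 ] (322, 140, 38, 23)
0.102 [[580.9, -151.1], [90.8, 92.6]]
0.092 [[584.5, -162.0], [92.2, 94.0]]
now [340.60501099 152.1290741 ] (322, 140, 38, 26)
0.102 [[577.9, -142.5], [92.2, 95.6]]
0.092 [[581.5, -153.3], [93.6, 97.0]]
side green_lid {'xy': [339.5, 267.5], 'conf': 0.81}
side quartz_center {'xy': [232.9, 204.6], 'conf': 0.84}
top green_lid {'xy': [247.2, 252.5], 'conf': 0.83}
top quartz_center {'xy': [283.9, 118.3], 'conf': 0.93}
8.15
side 5.8
side 4.8
top 9.6
top 8.0
```

```bash
python3 look.py w6
python3 - <<'E'
from h import *
T=np.load('T.npy');c=cam('wrist',T);im=cv2.imread('pics/w6.png')[:,:,::-1].copy()
m=cv2.inRange(cv2.cvtColor(im,cv2.COLOR_RGB2HSV),(7,170,90),(19,255,255));k=np.zeros_like(m);k[130:245,265:375]=m[130:245,265:375]
k=cv2.morphologyEx(k,cv2.MORPH_OPEN,np.ones((3,3)))
h=cv2.convexHull(max(cv2.findContours(k,cv2.RETR_EXTERNAL,cv2.CHAIN_APPROX_NONE)[0],key=cv2.contourArea))[:,0];print(cv2.boundingRect(h))
for z in(.102,.092):print(z,np.round(cv2.fitEllipse((topl(c,h,z)[:,:2]*1000).astype(np.float32))[:2],1).tolist())
E
python3 - <<'E'
import cv2,numpy as np
a=cv2.imread('pics/side0.png')[:,:,::-1]
for x in (325,330,350,355): print(x,[tuple(int(v) for v in a[y,x]) for y in range(154,172,2)])
from rig import camera
b=camera('side')
for x in (325,330,350,355): print(x,[tuple(int(v) for v in b[y,x]) for y in range(154,172,2)])
E
```

```text
8.15 q [ 0.18  0.3   0.02  1.62 -0.01  1.22 -2.48] tcp [ 0.5819 -0.1586  0.2183] yaw -63.75939954884711 zax [-0.003  0.    -1.   ] 0.059809917210734476
(278, 148, 84, 80)
0.102 [[581.6, -161.8], [88.3, 88.8]]
0.092 [[580.4, -159.4], [91.3, 91.8]]
325 [(127, 68, 21), (76, 42, 24), (35, 29, 25), (30, 28, 27), (31, 31, 29), (24, 25, 24), (25, 25, 22), (25, 25, 22), (25, 25, 25)]
330 [(175, 98, 21), (168, 92, 23), (127, 66, 17), (71, 37, 18), (30, 27, 26), (31, 30, 28), (31, 28, 27), (23, 22, 21), (23, 21, 21)]
350 [(174, 96, 20), (174, 96, 19), (158, 86, 18), (101, 51, 15), (39, 25, 19), (31, 31, 29), (29, 27, 24), (23, 21, 22), (23, 19, 19)]
355 [(172, 92, 20), (142, 77, 19), (79, 41, 14), (33, 26, 23), (30, 29, 26), (28, 28, 26), (22, 22, 22), (19, 20, 19), (19, 19, 19)]
325 [(176, 97, 22), (155, 84, 19), (110, 58, 23), (57, 38, 29), (34, 33, 31), (27, 25, 25), (23, 24, 22), (26, 26, 24), (22, 20, 20)]
330 [(180, 100, 23), (179, 100, 23), (178, 98, 20), (157, 83, 17), (106, 54, 23), (49, 36, 31), (27, 26, 24), (23, 25, 22), (22, 23, 20)]
350 [(179, 94, 18), (178, 95, 24), (179, 94, 20), (176, 92, 23), (135, 69, 15), (75, 43, 27), (35, 31, 30), (23, 24, 22), (20, 20, 22)]
355 [(179, 99, 19), (178, 99, 21), (163, 89, 20), (109, 57, 20), (57, 36, 27), (31, 28, 27), (18, 18, 18), (20, 19, 18), (21, 21, 21)]
```

The lid's edge is down 3.5–4 px on both sides, and its wrist-view diameter matches z = 0.092. It is home and flat, so I'm handing in.

```bash
python3 -c "
from rig import *
print(close_job())"
```

```text
the job is handed in; nothing more can be done
None
```

The orange lid is turned in line with its marks, has dropped about 10 mm to sit flat and home, and is released; the green lid and quartz ball were left alone, and the job was handed in at about 8 s.

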